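Seal the coffee canister and lift its outer lid away

ROBOT

A 6-joint arm with a two-finger parallel gripper is mounted at the origin on the work surface. World frame = base frame: x ahead of the robot, y to its left, z up, the work surface at z = 0. Lengths are in m, angles in degrees, forces in N, time in s.
With the tool pointing down it reaches from about 0.375 to 0.975 m from the base axis. Payload 3.8 kg.
Tool frame: the origin (TCP) lies midway between the tips of the shut fingers; the grasp point (between the pads) lies 19 mm behind it; z points along the fingers, y is the line along which they close (so a half turn about z gives the same grasp; the last joint's range is limited). The gripper opens to 88 mm and grips with 3 to 60 N. Pads are 18 mm wide; open, the fingers measure 123 mm over their backs; the gripper's body (75 mm by 187 mm) begins 45 mm behind the grasp point.
Start: joints at [-67.489, 15.12, 91.902, -0, 72.978, -2.114], TCP at [0.281, -0.614, 0.239] pointing down, gripper open.
Joint ranges: [-150.88, 150.88], [-54.13, 125.18], [17.81, 147.31], [-75.09, 255.09], [0, 152.58], [-146.25, 146.25]. Speed limits (degrees/s): [147.25, 147.25, 180, 180, 180, 180].

INTERFACE

Orientations are given as a 3x3 rotation matrix whose columns are the frame's x, y, z axes.
In Python, from station import ctrl, viewer gives the robot as it stands. The module is installed in compiled form; this text tells all that it offers.
- The arm moves only by the tool move_arm, never from a script. Its argument "targets" is a list that holds one entry, the list of rows, each a list of 5 numbers: the opening, from -1 (shut) to 1 (fully open), then the shift along the world's x, y, z in mm, then the turn about the world's z in rad. A call has 1 to 10 rows; each row is the pose to reach, as a shift and turn from the pose commanded when the call began; what a row does not reach only later rows make up. A row lasts 1/8 s, in which the tool goes at most 62.5 mm and 10.7 degrees, less where a joint would pass 70% of its speed; a pose out of reach is approached as far as the arm can. A call with a gripper value outside its range is refused whole. The fingers move at their own pace and stop on an object; the grip force is fixed at half the most. Time passes only in rows, so rows that repeat a pose let the fingers close. It gives the time, the measured TCP pose, the force, the opening and the grip force at its end, in the units of the state.
- ctrl.get_state(): the state, without advancing time (a new reading comes with each control period).
- viewer.grab_frame(name): name is "scene" or "top" or "wrist"; returns a dict with "image" (400x640x3 uint8, red, green, blue), "intrinsics" (3x3 intrinsics, pixels), "rvec" (rotation vector, rad) and "tvec" (3), from world to camera coordinates, as OpenCV has them. Camera axes: x right, y down, z forward; pixel columns grow to the right and rows downward; lengths in m; the calibration is good to about 2 mm. A picture is of the moment at which its call begins. There is no depth.
- ctrl.finish_job(): hands the job in; it is judged then, once.
The state is a dict: "time": time; "q": joint angles; "dq": joint speeds; "effort": joint torques, N m; "ee_pos": TCP position; "orientation": TCP orientation; "contact_force": force on the tool from outside, world axes, zero at the start; "moment": the same for the moment, N m; "grip_width": finger opening in m; "grip_force": force on a finger pad.
Only numpy, scipy, OpenCV 4.12 (cv2) and the standard library are available. Lean on these libraries where they do the work, as an engineer would, in place of code of your own. Each camera call takes 0.05 s, during which the arm holds its last target. There are 200 camera calls.

TASK

The blue canister is to be sealed with its inner steel lid while the blue outer lid is kept in hand for rinsing. Pick up the nested pair of lids from the cork coaster together by the dark wooden knob of the inner lid, lower them gently onto the blue canister until the inner lid is fully home, and only then let go of the knob; then take the outer lid alone by its pale wooden collar and lift it up clear of the knob, leaving the inner lid seated undisturbed and the canister where it stands. Finish while still holding the outer lid level in the air, above the top of the knob, touching nothing else, and leave the white canister, mug and fruit bowl alone.

Things in the scene. Friction and masses are not known exactly. Their poses are not given: they have to be found in the camera images.
- coaster: Round cork coaster, 124 mm across, 8 mm thick, fixed to the counter; the lid pair starts standing on it. Origin: centre of its underside, z up.
- blue_canister: Open round blue ceramic canister, empty, loose, 0.75 kg: 90 mm across outside, 82 mm inside, 85 mm tall. It takes the lids. Origin: centre of its underside, z up. The two canisters and the coaster swap places from run to run.
- blue_canister_rim (a point): Centre of the blue canister's mouth, at the height of the rim (85 mm above its underside).
- inner_lid: Steel inner lid, loose, 0.22 kg. Origin: centre of its underside, z up. Plug 77 mm across (68 at the bottom) z 0-12 mm, flange 92 mm across z 12-20, round dark wooden knob 20 mm across z 20-81. Home: plug in the mouth, flange on the rim, origin 73 mm above the canister's underside. Lifted by the knob it carries the outer lid.
- knob (a point): Point on the axis of the inner lid's round knob, 66 mm above the inner lid's origin and 15 mm below the knob's top: where to grip. While nested, the knob's top 34 mm stand free above the outer lid's collar.
- outer_lid: Blue outer lid, loose, 0.16 kg, lying unfastened on the flange, knob through its 34 mm hole. Origin: centre of the disc's underside, z up; nested, 20 mm above the inner lid's origin. Disc 104 mm across z 0-5 mm, skirt 97 mm inside z -6-0 round the flange, pale wooden collar 54 mm across z 5-27. May shift sideways 2.5 mm.
- collar (a point): Centre of the top of the outer lid's collar, 27 mm above the outer lid's origin; the collar's grippable side reaches 22 mm down from here to the disc.
- white_canister: Open white ceramic canister of the same shape as the blue one (90 mm across, 85 mm tall), loose. Leave alone. Origin: centre of its underside.
- mug: White mug, 80 mm across, 90 mm tall, loose, beyond the work. Leave alone. Origin: centre of its underside.
- fruit_bowl: Dark wooden bowl of fruit, 140 mm across, about 60 mm tall with the fruit, loose, beyond the work. Leave alone. Origin: centre of its underside.
Things that resemble listed ones, but are neither listed nor needed, are in the scene too. Leave any pink look-alike of the inner_lid alone. There is more than one size of the outer_lid; the job needs the smaller.

How it is judged (in metres and radians):
On the way, in this order (a step that is already met when the one before it is completed fails the run):
1. the two lids, nested together, are lifted off the coaster by the inner lid's knob (z of inner_lid in the frame of coaster above 0.04 m and contact force between the fingers and inner_lid above 1 N and z of outer_lid in the frame of inner_lid between 0.014 and 0.027 m and horizontal distance between outer_lid and inner_lid below 0.01 m), for 0.2 s.
2. the inner lid is fully home in the blue canister with the outer lid still nested on it, and the knob is let go (z of inner_lid in the frame of blue_canister between 0.068 and 0.0775 m and horizontal distance between inner_lid and blue_canister below 0.008 m and angle between each of inner_lid, blue_canister's own z axis and vertical below 0.06 rad and z of outer_lid in the frame of inner_lid between 0.014 and 0.027 m and horizontal distance between outer_lid and inner_lid below 0.01 m and contact force between the fingers and inner_lid below 0.1 N), for 0.2 s.
At the end, for the whole second after the job is handed in: Inner lid home in the blue canister (within 5 mm in height, 8 mm of the axis, 0.06 rad); canister and bystanders within 30 mm of their starts; outer lid held still by the fingers alone, its underside over 165 mm above the counter, tilted under 0.25 rad; nothing else touched (z of inner_lid in the frame of blue_canister between 0.068 and 0.0775 m and horizontal distance between inner_lid and blue_canister below 0.008 m and angle between each of inner_lid, blue_canister's own z axis and vertical below 0.06 rad and distance of each of blue_canister, white_canister, mug, fruit_bowl from where it was at the start of the episode below 0.03 m and height (world z) of outer_lid above 0.165 m and angle between outer_lid's own z axis and vertical below 0.25 rad and linear speed of outer_lid below 0.03 m/s and contact force between the fingers and outer_lid above 1 N and contact force between outer_lid and inner_lid below 0.05 N and contact force between outer_lid and blue_canister below 0.05 N and contact force between each of the arm, the fingers and inner_lid below 0.1 N and contact force between each of the fingers, the arm and blue_canister below 0.1 N and contact force between each of the fingers, the arm and white_canister below 0.1 N and contact force between each of the fingers, the arm and mug below 0.1 N and contact force between each of the fingers, the arm and fruit_bowl below 0.1 N); the arm keeps its last pose, push and grip.
It fails at once if the inner lid was dropped into, or pulled up out of, the blue canister without the knob being held (horizontal distance between inner_lid and blue_canister below 0.03 m and z of inner_lid in the frame of blue_canister above 0.081 m and contact force between the fingers and inner_lid below 0.1 N).
It fails at once if the lids were rammed onto the canister (contact force between inner_lid and blue_canister above 60 N).
It fails at once if the blue canister was tipped (angle between blue_canister's own z axis and vertical above 0.3 rad).
It fails at once if a bystander was shoved or tipped (distance of any of white_canister, mug, fruit_bowl from where it was at the start of the episode above 0.03 m or angle between any of white_canister, mug, fruit_bowl's own z axis and vertical above 0.3 rad).
It also fails if it takes over 54 s, if anything falls off the work surface, if the arm or the gripper's body presses on something with over 40 N, if the wrist force passes 120 N, or if a joint passes its speed limit or range.

## Working session

There is one attempt and no reset: what is moved stays moved. The work goes in short steps, Python scripts to look and compute and a tool call to move; the robot and the scene stay as the last step left them, time stands still between calls to the robot, and variables do not carry over. Pictures are saved under pics/ and viewed, at most 13 in all, crops included, and the job is handed in when it is done.

Besides the shell and the picture viewer there is one more tool, called after "Emit:" as name([rows], argument=value, ...), one row to a line, values as JSON. move_arm: Moves the arm, as the interface text tells. Its arguments: {"type":"object","properties":{"targets":{"type":"array","items":{"type":"array","items":{"type":"array","items":{"type":"number"}}}}},"required":["targets"]}

```bash
mkdir -p pics
cat > h.py <<'E'
import cv2,numpy as np
from station import ctrl,viewer
def grab(n,f=None):
    g=viewer.grab_frame(n)
    if f: cv2.imwrite('pics/'+f,g['image'][:,:,::-1])
    return g
def ray(g,u,v,z):
    R=cv2.Rodrigues(np.array(g['rvec'],float))[0];t=np.array(g['tvec'],float).ravel()
    c=-R.T@t;d=R.T@np.linalg.inv(g['intrinsics'])@np.array([u,v,1.])
    return c+d*(z-c[2])/d[2]
def proj(g,p):
    return cv2.projectPoints(np.array([p],float),np.array(g['rvec'],float),np.array(g['tvec'],float),np.array(g['intrinsics'],float),None)[0].ravel()
E
python3 - <<'E'
from h import *
a=grab('top','top0.png');b=grab('scene','scene0.png')
s=ctrl.get_state();print(s['ee_pos'],s['orientation'],s['grip_width'],s['time'])
for g in(a,b):
    R=cv2.Rodrigues(np.array(g['rvec'],float))[0];print(-R.T@np.ravel(g['tvec']))
E
```

```text
[ 0.28100415 -0.61302022  0.23751701] [[ 9.09047971e-01  4.16690741e-01 -7.82076390e-04]
 [ 4.16691471e-01 -9.09046084e-01  1.85366673e-03]
 [ 6.14622839e-05 -2.01095654e-03 -9.99997976e-01]] 0.08844616263088304 0.1
[0.45755722 0.08277081 1.34024922]
[ 1.53106134 -0.18575896  0.78149148]
```

View pics/top0.png

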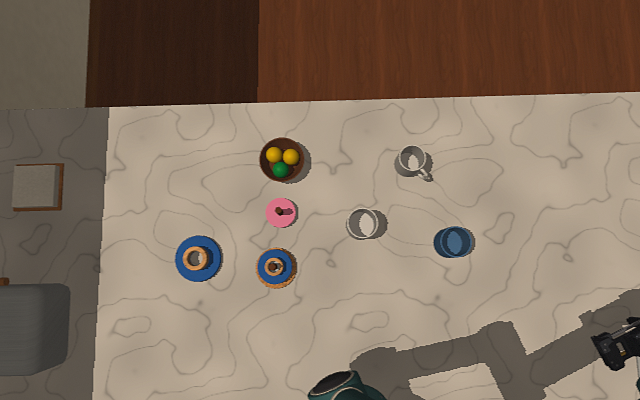

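View pics/scene0.png

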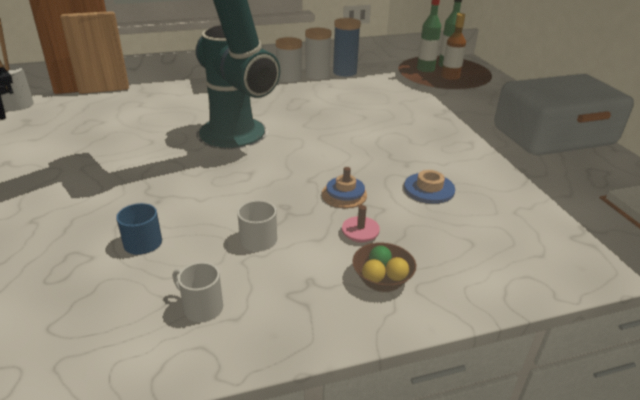

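The top view shows the lid pair on the coaster at about (275,267), the blue canister at (455,242), the pink decoy at (281,212) and the larger outer lid at (198,258). The white canister at (365,224) lies between the lids and the blue canister.

```bash
cat >> h.py <<'E'
def blobs(g,lo=(95,90,40),hi=(125,255,255),amin=60):
    m=cv2.inRange(cv2.cvtColor(g['image'],cv2.COLOR_RGB2HSV),lo,hi)
    cs=cv2.findContours(m,cv2.RETR_EXTERNAL,cv2.CHAIN_APPROX_NONE)[0]
    return [c for c in cs if cv2.contourArea(c)>amin]
E
python3 - <<'E'
from h import *
for n in('top','scene'):
    g=grab(n)
    for c in blobs(g):
        (u,v),ax,an=cv2.fitEllipse(cv2.convexHull(c));x,y,w,h=cv2.boundingRect(c)
        print(n,(round(u,1),round(v,1)),np.round(ax,1),(x,y,w,h),'z33',ray(g,u,v,.033).round(4),'z85',ray(g,u,v,.085).round(4),'z0',ray(g,u,v,.0).round(4))
g=grab('top')
im=g['image'][215:290,230:500]
cv2.imwrite('pics/crop1.png',cv2.resize(im[:,:,::-1],None,fx=2.9,fy=2.9,interpolation=cv2.INTER_CUBIC))
for p in[(365,222)]: print('white',ray(g,*p,.085))
print('coaster px/m',g['intrinsics'][0])
E
```

```text
top (274.4, 266.3) [33.7 34.5] (258, 250, 34, 34) z33 [0.4537 0.232  0.033 ] z85 [0.4538 0.2261 0.085 ] z0 [0.4536 0.2358 0.    ]
top (197.7, 258.3) [44.9 46.4] (175, 236, 46, 46) z33 [0.4827 0.4624 0.033 ] z85 [0.4817 0.4473 0.085 ] z0 [0.4833 0.472  0.    ]
top (452.6, 242.1) [31.5 37.6] (434, 227, 38, 31) z33 [ 0.5137 -0.3013  0.033 ] z85 [ 0.5114 -0.2861  0.085 ] z0 [ 0.5151 -0.311   0.    ]
scene (129.4, 219.7) [23.5 27.1] (118, 207, 23, 27) z33 [ 0.4633 -0.3191  0.033 ] z85 [ 0.5375 -0.3098  0.085 ] z0 [ 0.4162 -0.325   0.    ]
scene (345.3, 186.9) [17.2 34.8] (328, 180, 36, 16) z33 [0.4628 0.23   0.033 ] z85 [0.537  0.2011 0.085 ] z0 [0.4157 0.2484 0.    ]
scene (429.7, 186.3) [22.6 47.6] (406, 176, 48, 23) z33 [0.5187 0.4499 0.033 ] z85 [0.5891 0.4058 0.085 ] z0 [0.4741 0.478  0.    ]
white [ 0.57514833 -0.03762685  0.085     ]
coaster px/m [434.75643499   0.         316.93869351]
```

View pics/crop1.png

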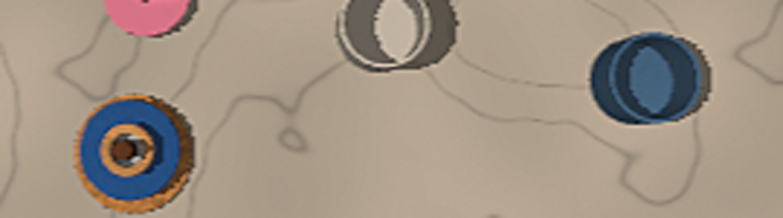

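Emit:
move_arm([
  [[1,180,400,20,0],[1,180,400,20,0],[1,180,400,20,0],[1,180,400,20,0],[1,180,400,20,0],[1,180,400,20,0],[1,180,400,20,0],[1,180,400,20,0],[1,180,400,20,0]],
])

```text
time: 1.38
ee_pos: [0.4612, -0.2135, 0.2587]
orientation: [[0.908, 0.418, -0.0], [0.418, -0.908, -0.001], [-0.0, 0.0, -1.0]]
contact_force: [-0.2, -0.1, 0.8]
grip_width: 0.0878
grip_force: 0.0
```

Emit:
move_arm([
  [[1,-7,446,0,0],[1,-7,446,0,0],[1,-7,446,0,0],[1,-7,446,0,0],[1,-7,446,0,0],[1,-7,446,0,0],[1,-7,446,0,0],[1,-7,446,0,0],[1,-7,446,0,0],[1,-7,446,0,0]],
])

```text
time: 2.62
ee_pos: [0.4547, 0.2303, 0.2585]
orientation: [[0.91, 0.414, -0.0], [0.414, -0.91, -0.001], [-0.001, 0.001, -1.0]]
contact_force: [-0.1, -0.3, -0.7]
grip_width: 0.088
grip_force: 0.0
```

Run:
```python
from h import *
a=grab('wrist','w1.png')
s=ctrl.get_state();print(s['ee_pos'],s['q'],s['time'],s['contact_force'])
print(proj(a,s['ee_pos']),proj(a,[.454,.232,.089]))
for c in blobs(a,amin=300):
    (u,v),ax,an=cv2.fitEllipse(cv2.convexHull(c));print((u,v),ax,ray(a,u,v,.033))
```

```text
[0.45471066 0.23038563 0.25858381] [ 2.40900749e+01 -3.65988668e+00  1.10344408e+02 -3.16607348e-02
  7.33379839e+01  8.96366268e+01] 2.675 [ 0.68511105 -0.71679061 -0.14372589]
[318.62288709 259.2465379 ] [317.94023384 174.11187778]
(317.8158874511719, 158.26268005371094) (86.71391296386719, 88.15778350830078) [0.45771191 0.2343534  0.033     ]
(133.46023559570312, 41.01552200317383) (122.12712860107422, 147.23797607421875) [0.49074448 0.45872005 0.033     ]
```

View pics/w1.png

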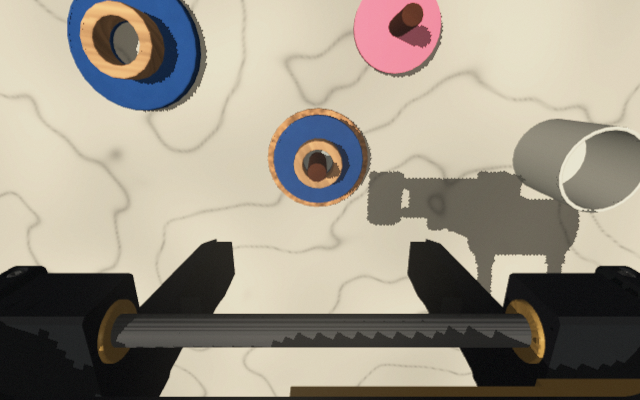

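The wrist view shows the lid pair centred at (318,158), with the knob through the collar at about (317,165). I'll locate the knob top precisely.

Run:
```python
from h import *
a=grab('wrist')
R=cv2.Rodrigues(np.array(a['rvec'],float))[0];print('cam',-R.T@np.ravel(a['tvec']))
for z in(.029,.055,.089): print(z,proj(a,[.456,.233,z]))
cv2.imwrite('pics/c2.png',cv2.resize(a['image'][100:215,260:375,::-1],None,fx=5,fy=5,interpolation=cv2.INTER_CUBIC))
```

```text
cam [0.52910342 0.26312165 0.40362789]
0.029 [318.38236707 159.39331936]
0.055 [318.20900863 164.34180271]
0.089 [317.94236715 171.95303286]
```

View pics/c2.png

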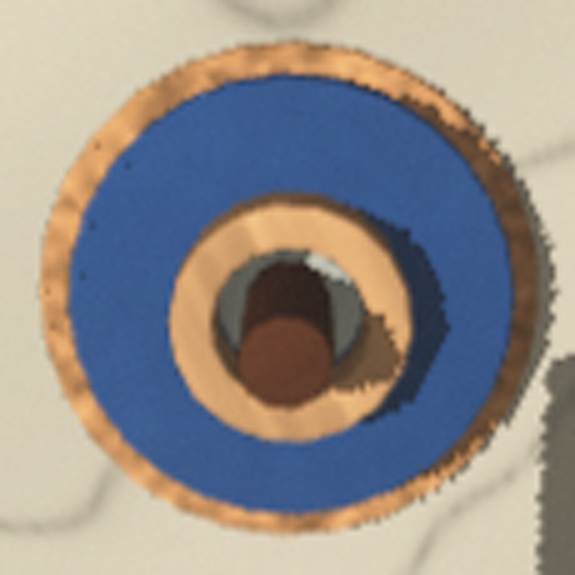

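The knob top's centre is at (317,172.4), so the knob axis is at about (0.456,0.233). I'll descend on it.

Emit:
move_arm([
  [[0.3,2,1,-60,0],[0.3,2,1,-120,0],[0.3,2,1,-160,0],[0.3,2,1,-180,0],[0.3,2,1,-190,0],[0.3,2,1,-199,0],[0.3,2,1,-199,0],[0.3,2,1,-199,0]],
])

```text
time: 3.72
ee_pos: [0.457, 0.2337, 0.0606]
orientation: [[0.909, 0.417, 0.002], [0.417, -0.909, 0.001], [0.002, 0.0, -1.0]]
contact_force: [-0.3, -0.4, 0.4]
grip_width: 0.0573
grip_force: 0.0
```

Run:
```python
from h import *
a=grab('wrist','w3.png')
s=ctrl.get_state();print(s['ee_pos'],s['grip_width'],s['time'],s['contact_force'])
```

```text
[0.45704692 0.23373132 0.06068966] 0.057408202353509574 3.775 [ 0.39998842  0.2925171  -0.85792728]
```

View pics/w3.png

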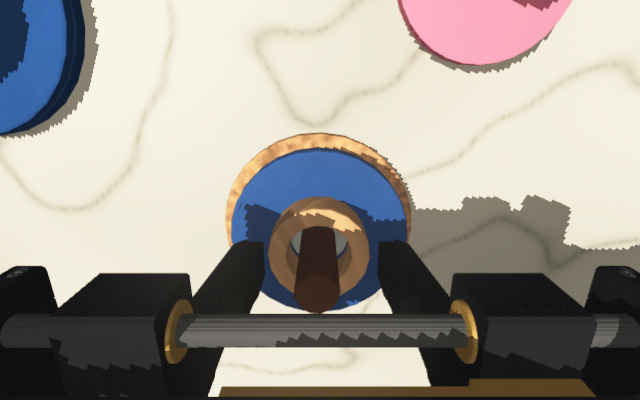

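The knob (317,300) stands between the finger tips (263 and 379), about 1 mm off centre. I'll close and lift.

Emit:
move_arm([
  [[-1,0,0,0,0],[-1,0,0,0,0],[-1,0,0,0,0],[-1,0,0,0,0],[-1,0,0,0,0],[-1,0,0,0,0],[-1,0,0,0,0]],
])

```text
time: 4.65
ee_pos: [0.4562, 0.2337, 0.0597]
orientation: [[0.909, 0.417, -0.0], [0.417, -0.909, 0.0], [0.0, -0.0, -1.0]]
contact_force: [-1.0, 1.6, 0.5]
grip_width: 0.0185
grip_force: 30.0
```

Emit:
move_arm([
  [[-1,0,0,5,0],[-1,0,0,15,0],[-1,0,0,35,0],[-1,0,0,60,0],[-1,0,0,90,0],[-1,0,0,120,0],[-1,0,0,145,0],[-1,0,0,160,0],[-1,0,0,165,0],[-1,0,0,165,0]],
])

```text
time: 5.9
ee_pos: [0.4559, 0.2332, 0.2242]
orientation: [[0.909, 0.417, -0.001], [0.417, -0.909, -0.0], [-0.001, 0.0, -1.0]]
contact_force: [-0.4, 0.4, -3.2]
grip_width: 0.0189
grip_force: 30.0
```

Run:
```python
from h import *
a=grab('wrist','w4.png')
s=ctrl.get_state();print(s['ee_pos'],s['grip_width'],s['grip_force'],s['time'],s['contact_force'],s['moment'])
g=grab('top')
im=g['image'][200:300,390:520]
cv2.imwrite('pics/c4.png',np.vstack([a['image'][80:400,:,::-1],cv2.resize(im[:,:,::-1],(364,280),interpolation=cv2.INTER_CUBIC)[:, :].copy() if 0 else np.pad(cv2.resize(im[:,:,::-1],(364,280),interpolation=cv2.INTER_CUBIC),((0,0),(0,276),(0,0)))]))
```

```text
[0.45564938 0.23305949 0.22363171] 0.01912796063967226 29.967339718714356 5.95 [-0.02995599 -0.05580081 -4.28657876] [0.04958081 0.06109928 0.01296949]
```

View pics/c4.png

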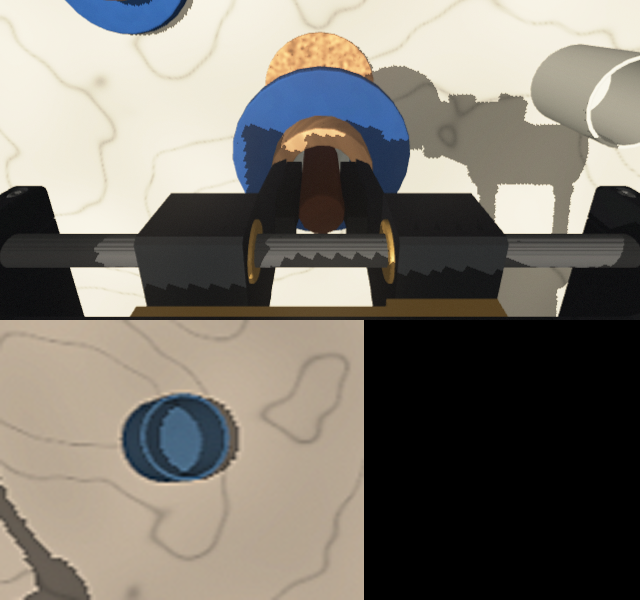

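The lids are held and still nested. Next I'll carry them to a stand-off point where the wrist camera can see the canister rim.

Emit:
move_arm([
  [[-1,0,-10,10,0],[-1,0,-30,20,0],[-1,0,-60,20,0],[-1,0,-95,20,0],[-1,0,-130,20,0],[-1,0,-165,20,0],[-1,0,-200,20,0],[-1,0,-235,20,0],[-1,0,-265,20,0],[-1,0,-290,20,0]],
])

```text
time: 7.25
ee_pos: [0.4557, -0.059, 0.2456]
orientation: [[0.91, 0.415, 0.001], [0.415, -0.91, -0.001], [0.001, 0.001, -1.0]]
contact_force: [0.7, -0.6, -4.4]
grip_width: 0.0193
grip_force: 30.0
```

Emit:
move_arm([
  [[-1,-5,-30,0,0],[-1,-10,-65,0,0],[-1,-20,-100,0,0],[-1,-30,-140,0,0],[-1,-40,-180,0,0],[-1,-45,-220,0,0],[-1,-53,-255,0,0],[-1,-53,-280,0,0],[-1,-53,-290,0,0],[-1,-53,-290,0,0]],
])

```text
time: 8.5
ee_pos: [0.4033, -0.3467, 0.2447]
orientation: [[0.909, 0.416, -0.0], [0.416, -0.909, 0.001], [0.0, -0.001, -1.0]]
contact_force: [-0.5, 0.5, -3.5]
grip_width: 0.0192
grip_force: 30.0
```

Run:
```python
from h import *
a=grab('wrist','w5.png')
s=ctrl.get_state();print(s['ee_pos'],s['grip_width'],s['grip_force'],s['time'],s['contact_force'])
print('pred',proj(a,[.512,-.297,.085]))
for c in blobs(a,amin=300): print(cv2.boundingRect(c))
```

```text
[ 0.40331141 -0.34604069  0.24459228] 0.019195161048702145 29.959852946922183 8.55 [-0.44798554 -0.00590175 -4.09613817]
pred [320.00195952  40.90872623]
(233, 147, 177, 127)
(268, 0, 103, 92)
```

View pics/w5.png

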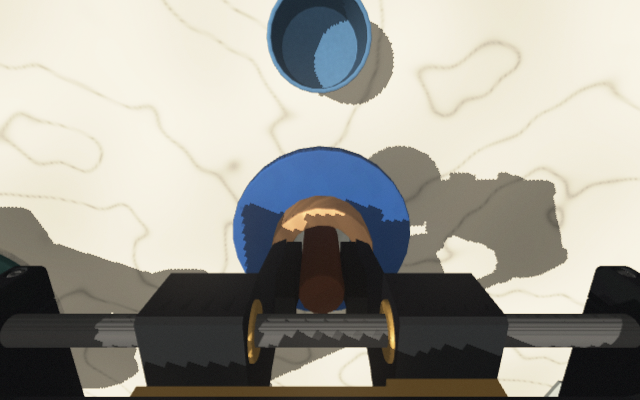

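The canister rim spans u 268–371 with its lower edge at v=92, which matches the predicted centre (320,41), so the canister is at (0.512,-0.297). The lid pair is centred at u≈321.5.

Emit:
move_arm([
  [[-1,10,5,0,0],[-1,30,14,0,0],[-1,55,26,0,0],[-1,80,38,-20,0],[-1,98,46,-45,0],[-1,105,50,-65,0],[-1,108,51,-80,0],[-1,108,51,-90,0],[-1,108,51,-95,0],[-1,108,51,-95,0]],
])

```text
time: 9.8
ee_pos: [0.5109, -0.296, 0.1498]
orientation: [[0.909, 0.416, 0.0], [0.416, -0.909, -0.0], [-0.0, 0.0, -1.0]]
contact_force: [-0.5, -0.4, -2.8]
grip_width: 0.0188
grip_force: 30.0
```

Run:
```python
from h import *
s=ctrl.get_state();print(s['ee_pos'],s['contact_force'])
g=grab('scene');a=grab('top')
A=cv2.resize(g['image'][140:270,70:220,::-1],(450,390),interpolation=cv2.INTER_CUBIC)
B=cv2.resize(a['image'][190:320,400:510,::-1],(330,390),interpolation=cv2.INTER_CUBIC)
cv2.imwrite('pics/c6.png',np.hstack([A,B]))
print(proj(g,[.512,-.297,.085]),proj(g,[.512,-.297,.118]))
```

```text
[ 0.51089597 -0.29603756  0.14982317] [-0.54024017 -0.36750912 -2.7783448 ]
[135.21689609 212.35821468] [132.48092555 200.45930351]
```

View pics/c6.png

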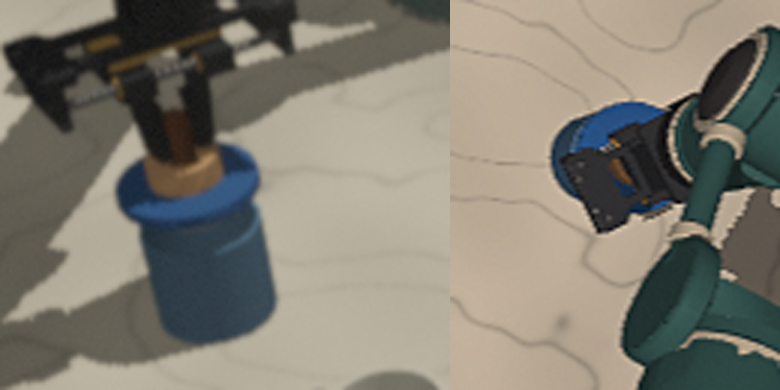

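The disc is centred over the mouth: u≈132.4, predicted 132.5. I'll lower it gently.

Emit:
move_arm([
  [[-1,0,0,-3,0],[-1,0,0,-6,0],[-1,0,0,-9,0],[-1,0,0,-11,0],[-1,0,0,-13,0],[-1,0,0,-15,0],[-1,0,0,-17,0],[-1,0,0,-17,0]],
])

```text
time: 10.9
ee_pos: [0.5114, -0.2956, 0.1327]
orientation: [[0.909, 0.417, 0.0], [0.417, -0.909, -0.0], [0.0, 0.0, -1.0]]
contact_force: [0.2, 0.5, -4.1]
grip_width: 0.019
grip_force: 30.0
```

Emit:
move_arm([
  [[-1,0,0,-1,0],[-1,0,0,-2,0],[-1,0,0,-3,0],[-1,0,0,-4,0],[-1,0,0,-5,0],[-1,0,0,-5,0]],
])

```text
time: 11.65
ee_pos: [0.512, -0.2958, 0.1282]
orientation: [[0.909, 0.417, 0.002], [0.417, -0.909, -0.001], [0.001, 0.001, -1.0]]
contact_force: [3.8, 0.7, -2.1]
grip_width: 0.0193
grip_force: 30.0
```

Emit:
move_arm([
  [[-1,1,0,0,0],[-1,1,0,-1,0],[-1,1,0,-2,0],[-1,1,0,-3,0],[-1,1,0,-3,0]],
])

```text
time: 12.28
ee_pos: [0.5125, -0.2955, 0.125]
orientation: [[0.909, 0.417, 0.0], [0.417, -0.909, 0.0], [0.0, 0.0, -1.0]]
contact_force: [3.2, 1.0, 0.7]
grip_width: 0.019
grip_force: 30.0
```

Emit:
move_arm([
  [[-1,2,0,0,0],[-1,2,0,-0.5,0],[-1,2,0,-1,0],[-1,2,0,-1.5,0],[-1,2,0,-1.5,0]],
])

```text
time: 12.9
ee_pos: [0.5136, -0.2955, 0.1245]
orientation: [[0.909, 0.417, -0.001], [0.417, -0.909, 0.0], [-0.001, -0.001, -1.0]]
contact_force: [-2.3, 4.1, 9.8]
grip_width: 0.0194
grip_force: 30.0
```

There is a firm vertical reaction at TCP z = 0.1245 and home was expected at 0.125, so the lid is seated. I'll ease off, release and retreat upward.

Emit:
move_arm([
  [[-1,-1,-0.5,0.5,0],[-1,-1,-0.5,0.5,0],[0,-1,-0.5,0.5,0],[0,-1,-0.5,0.5,0],[0,-1,-0.5,0.5,0],[0,-1,-0.5,0.5,0],[0,-1,-0.5,0.5,0],[0,-1,-0.5,0.5,0]],
])

```text
time: 13.9
ee_pos: [0.5133, -0.2961, 0.1237]
orientation: [[0.909, 0.417, -0.0], [0.417, -0.909, -0.0], [-0.0, 0.0, -1.0]]
contact_force: [-0.1, -0.1, 0.7]
grip_width: 0.0439
grip_force: 0.0
```

Emit:
move_arm([
  [[1,0,0,10,0],[1,0,0,25,0],[1,0,0,45,0],[1,0,0,60,0],[1,0,0,60,0],[1,0,0,60,0],[1,0,0,60,0],[1,0,0,60,0]],
])

```text
time: 14.9
ee_pos: [0.5128, -0.2958, 0.1828]
orientation: [[0.909, 0.417, -0.001], [0.417, -0.909, 0.001], [-0.001, -0.001, -1.0]]
contact_force: [-0.0, 0.8, 1.0]
grip_width: 0.0881
grip_force: 0.0
```

Run:
```python
from h import *
s=ctrl.get_state();print(s['ee_pos'],s['contact_force'],s['grip_width'],s['time'])
w=grab('wrist');g=grab('scene')
print(proj(w,[.512,-.297,.154]),proj(w,[.512,-.297,.098]),proj(g,[.512,-.297,.098]))
A=cv2.resize(g['image'][140:270,70:190,::-1],(360,390),interpolation=cv2.INTER_CUBIC)
B=w['image'][:390,100:540,::-1]
cv2.imwrite('pics/c7.png',np.hstack([A,B]))
```

```text
[ 0.51280757 -0.29584092  0.18282636] [-0.00340461  0.81530493  1.00199807] 0.08805901899899143 14.9
[320.37032286 236.46008562] [320.61725673 204.09094989] [134.14984115 207.71752438]
```

View pics/c7.png

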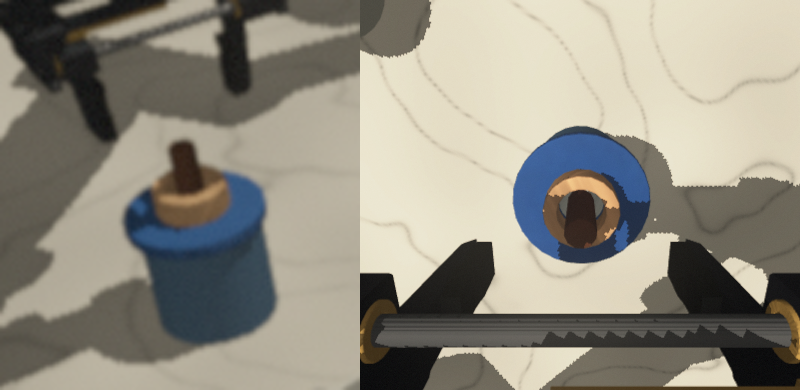

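The inner lid is home and level, with the outer lid nested. The collar (u≈322) is centred between the fingers (mid ≈320.5). I'll descend over the collar.

Emit:
move_arm([
  [[1,1,0,-20,0],[1,1,0,-45,0],[1,1,0,-62,0],[1,1,0,-72,0],[1,1,0,-77,0],[1,1,0,-80,0],[1,1,0,-82,0],[1,1,0,-82,0]],
])

```text
time: 16.0
ee_pos: [0.5145, -0.2963, 0.1021]
orientation: [[0.909, 0.417, 0.001], [0.417, -0.909, -0.0], [0.0, 0.001, -1.0]]
contact_force: [-0.6, -0.3, 0.2]
grip_width: 0.0882
grip_force: 0.0
```

Emit:
move_arm([
  [[0.4,0,0,0,0],[0.4,0,0,0,0],[0.2,0,0,0,0],[-0.2,0,0,0,0],[-0.5,0,0,0,0],[-1,0,0,0,0],[-1,0,0,0,0],[-1,0,0,0,0]],
])

```text
time: 17.0
ee_pos: [0.5143, -0.2961, 0.1018]
orientation: [[0.909, 0.417, -0.0], [0.417, -0.909, 0.0], [0.0, -0.0, -1.0]]
contact_force: [-0.6, 0.2, 2.0]
grip_width: 0.0534
grip_force: 30.0
```

Emit:
move_arm([
  [[-1,0,0,2,0],[-1,0,0,5,0],[-1,0,0,9,0],[-1,0,0,15,0],[-1,0,0,23,0],[-1,0,0,32,0],[-1,0,0,42,0],[-1,0,0,52,0],[-1,0,0,62,0],[-1,0,0,70,0]],
])

```text
time: 18.25
ee_pos: [0.5144, -0.2962, 0.1726]
orientation: [[0.909, 0.417, 0.0], [0.417, -0.909, -0.0], [0.0, 0.0, -1.0]]
contact_force: [0.2, 0.1, -1.8]
grip_width: 0.0538
grip_force: 30.0
```

Emit:
move_arm([
  [[-1,0,0,10,0],[-1,0,0,20,0],[-1,0,0,30,0],[-1,0,0,40,0],[-1,0,0,48,0],[-1,0,0,50,0],[-1,0,0,50,0],[-1,0,0,50,0],[-1,0,0,50,0],[-1,0,0,50,0]],
])

```text
time: 19.5
ee_pos: [0.5141, -0.296, 0.2214]
orientation: [[0.909, 0.417, -0.0], [0.417, -0.909, 0.0], [-0.0, -0.0, -1.0]]
contact_force: [-0.2, 0.1, -1.2]
grip_width: 0.0532
grip_force: 30.0
```

Run:
```python
from h import *
s=ctrl.get_state();print(s['ee_pos'],s['contact_force'],s['grip_width'],s['grip_force'],s['time'])
g=grab('scene')
cv2.imwrite('pics/c8.png',cv2.resize(g['image'][70:320,40:290,::-1],(600,600),interpolation=cv2.INTER_CUBIC))
```

```text
[ 0.51412193 -0.29603973  0.22141794] [-0.15753011  0.09370708 -1.23703789] 0.05323758123068382 29.999925977317616 19.5
```

View pics/c8.png

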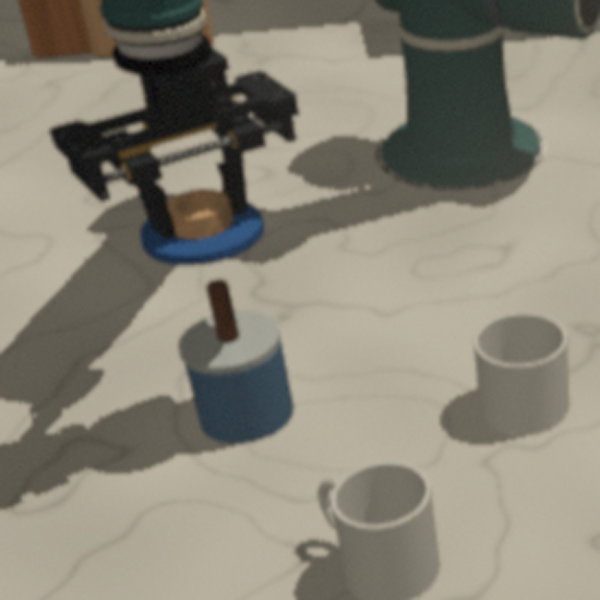

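The outer lid is held level well above the knob at (200,235). The steel inner lid is seated flat on the blue canister at (235,345), and the other objects have not moved.

```bash
python3 -c "
from station import ctrl
print(ctrl.finish_job())"
```

```text
the job is handed in; nothing more can be done
None
```

I handed the job in at 19.5 s: the inner lid is seated in the blue canister, and the outer lid is held level by its collar, about 0.21 m above the counter and clear of the knob; the judge's verdict was not shown.

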